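# Release the waiting strip from the hand-over chute with its flap lever

## Robot

A 6-joint arm with a two-finger parallel gripper is mounted at the origin on the work surface. World frame = base frame: x ahead of the robot, y to its left, z up, the work surface at z = 0. Lengths are in m, angles in rad, forces in N, time in s.
With the tool pointing down it reaches from about 0.375 to 0.975 m from the base axis. Payload 3.8 kg.
Tool frame: the origin (TCP) lies on the mounting face of the last link; the fingertips stand 173 mm ahead of it and the grasp point (between the pads) lies 155 mm ahead of it; z points along the fingers, y is the line along which they close (so a half turn about z gives the same grasp; the last joint's range is limited). The gripper opens to 85 mm and grips with 20 to 120 N. Pads are 22 mm wide; open, the fingers measure 114 mm over their backs; the gripper's body (76 mm by 85 mm) begins 54 mm behind the grasp point. The pads swing forward as they close: fully open they stand 13 mm farther back than shut.
Start: joints at [-1.237, 0.264, 1.604, -0, 1.274, -0.037], TCP at [0.245, -0.629, 0.405] pointing down, gripper open.
Joint ranges: [-2.63, 2.63], [-0.94, 2.18], [0.31, 2.57], [-1.31, 4.45], [0, 2.66], [-2.55, 2.55]. Speed limits (rad/s): [2.57, 2.57, 3.14, 3.14, 3.14, 3.14].

## Interface

Orientations are given as a rotation vector (axis times angle).
In Python, from workcell import bot gives the robot as it stands.
- The arm moves only by the tool drive_tool, never from a script. Its argument "increments" is a list of rows, each an object with "delta_pos": the shift along the tool's x, y, z in mm, a list of three; "turn": the turn about the tool's z in rad; "jaw": the opening, from -1 (shut) to 1 (fully open). A call has 1 to 8 rows; each row shifts and turns the commanded pose from where the row before left it, along the tool's axes as they then stand; what a row does not reach is not made up. A row lasts 1/12 s, in which the tool goes at most 41.7 mm and 7.16 degrees, less where a joint would pass 70% of its speed; a pose out of reach is approached as far as the arm can. A call is refused whole if a number of a shift passes 41.7 or a number of a turn 0.125, either way. A call with a gripper value outside its range is refused whole. The fingers move at their own pace and stop on an object; "grip_force" is the grip in N (left out, the last holds). Time passes only in rows, so rows that do not move let the fingers close. It gives the time, the measured TCP pose, the force, the opening and the grip force at its end, in the units of the state.
- bot.read_state(): the state, without advancing time (a new reading comes with each control period).
- bot.read_camera(name): name is "side" or "top"; returns a dict with "pixels" (384x512x3 uint8, red, green, blue), "fovy" (degrees; the focal length in pixels is half the picture's height over the tangent of half this angle, whatever the lens; pixels are square), "cx", "cy" (the principal point, pixels), "camera_from_world" (4x4, takes a point from world to camera coordinates). Camera axes: x right, y down, z forward; pixel columns grow to the right and rows downward; lengths in m; the calibration is good to about 2 mm. A picture is of the moment at which its call begins. There is no depth.
- bot.finish_job(): hands the job in; it is judged then, once.
The state is a dict: "time": time; "q": joint angles; "joint_vel": joint speeds; "joint_torque": joint torques, N m; "tool_pos": TCP position; "tcp_rot": TCP orientation; "wrist_force": force on the tool from outside, world axes, zero at the start; "torque": the same for the moment, N m; "width": opening from 0.0 (shut) to 1.0 (fully open); "grip_force": force on a finger pad.
Only numpy, scipy, OpenCV 4.12 (cv2) and the standard library are available. Lean on these libraries where they do the work, as an engineer would, in place of code of your own. Each camera call takes 0.05 s, during which the arm holds its last target. There are 200 camera calls.

## Task

A yellow flight-strip holder is waiting in the sloping hand-over chute, held back by the heavy green flap. With the fingertips press the red pad of the chute's lever right down to raise the flap, keep it down until the holder has slid to the bottom of the chute, then ease the lever up again so that the flap closes gently behind it without banging. Press the lever without gripping it, do not touch the holder or the flap themselves, and leave the other things on the counter where they are.

Things in the scene. Friction and masses are not known exactly. Their poses are not given: they have to be found in the camera images.
- chute: Fixed strip chute: aluminium trough, 32 mm wide inside, on a grey stand. Origin on the counter below the trough's bottom end stop, on its centre line; +x runs level towards the high end, z up. The floor climbs at 28 degrees from 20 mm above the counter at x = 0 to 190 mm at x = 325. Base plate y = -74 to +31 mm; lever bracket at x = 58 to 116, y = -65 to -39 mm, 147 mm high
- lever_pad (a point): centre of the upper face of the red pad (46 mm along the lever, 34 mm across, 10 mm thick) at the lever's long end, 150 mm from its pin and about 42 mm outside the chute's bottom end. At rest it is 176 mm above the counter, its outer end tilted up 13 degrees; fully pressed 109 mm up, tilted as much the other way
- lever_pin (a point): the level pin, across the chute, about which the lever turns (chute x = 104, y = -52, z = 136 mm). The short nose, 50 mm, points uphill under the flap's side lug; the long arm points downhill to the red pad
- lever (a joint): turn of the lever, rad: 0 at rest (pad up), grows as the pad is pressed down, firm stop at 0.45. Pressing takes about 3 to 5 N at the pad; when let go, the flap's weight and a return spring throw the lever up and the flap bangs
- flap: green cast-iron gate flap, about 0.8 kg, 76 x 66 x 20 mm, lying on the trough's walls. Origin on its hinge pin at its uphill edge (chute x = 217, z = 170 mm). A tongue at its lower edge reaches the trough floor and holds the strip back. The lever lifts it about 0.31 rad at full press; it falls shut by its own weight
- flap_edge (a point): middle of the foot of the flap's tongue: about 1 mm above the trough floor, 106 mm above the counter, when the flap is shut; it rises about 21 mm at full press. The holder passes once it is some 10 mm up
- strip_center (a point): centre of the yellow flight-strip holder, 150 x 25 x 9 mm with a white paper strip on top, 40 g. It starts lying lengthwise in the trough just behind the flap's tongue, centre at about chute x = 230 mm; once free it slides by itself in less than a second and lies against the bottom end stop, centre at about chute x = 64, z = 59 mm. x axis along its length
- spacer_a: green plastic strip spacer, a shallow channel 150 x 25 x 12 mm lying on the counter beside the chute on the lever's side; origin at the centre of its underside, x along its length
- spacer_b: a second green plastic strip spacer, the same, on the chute's other side
- lens: spare signal lamp lens in a chrome ring, 90 mm across, 32 mm high, lying flat on the counter beyond the chute's bottom end; origin at the centre of its underside
- bookend: black cast-iron bookend, L-shaped, foot 110 x 90 mm, 120 mm high, standing to the left of the chute's bottom end (its +y side); origin at the centre of its underside
There are look-alikes about, which are no part of the job. Of the things shaped like the part that bears strip_center, the yellow one is meant.

How it is judged:
By the outcome, as a careful person would: the job done as asked, in the order asked, and still so for the second after the job is handed in, with the robot touching nothing.
It also fails if it takes over 38 s, if anything falls off the work surface, if the arm or the gripper's body presses on something with over 40 N, if the wrist force passes 120 N, or if a joint passes its speed limit or range.

## Working session

There is one attempt and no reset: what is moved stays moved. The work goes in short steps, Python scripts to look and compute and a tool call to move; the robot and the scene stay as the last step left them, time stands still between calls to the robot, and variables do not carry over. Pictures are saved under pics/ and viewed, at most 10 in all, crops included, and the job is handed in when it is done.

Besides the shell and the picture viewer there is one more tool, called after "Call:" by a JSON object that holds its "api" and its "payload", one argument or row to a line. drive_tool: Moves the arm, as the interface text tells. Its arguments: {"type":"object","properties":{"increments":{"type":"array"},"grip_force":{"type":"number"}},"required":["increments"]}

```bash
mkdir -p pics; cat > h.py <<'E'
import numpy as np, cv2
from workcell import bot
from scipy.spatial.transform import Rotation as R
def snap(n,f):
    d=bot.read_camera(n); cv2.imwrite(f,cv2.cvtColor(d["pixels"],cv2.COLOR_RGB2BGR)); return d
def K(d):
    f=192/np.tan(np.radians(d["fovy"])/2); return f,d["cx"],d["cy"]
def proj(d,p):
    f,cx,cy=K(d); c=d["camera_from_world"]@np.append(p,1); return np.array([cx+f*c[0]/c[2],cy+f*c[1]/c[2]])
def ray_z(d,u,v,z):
    f,cx,cy=K(d); T=np.array(d["camera_from_world"]); r=T[:3,:3].T@np.array([(u-cx)/f,(v-cy)/f,1]); o=-T[:3,:3].T@T[:3,3]
    return o+r*(z-o[2])/r[2]
E
python3 - <<'E'
from h import *
for n in("side","top"):
    d=snap(n,f"pics/{n}0.png"); T=np.array(d["camera_from_world"]); print(n,d["fovy"],-T[:3,:3].T@T[:3,3],T[:3,:3].round(2).tolist())
s=bot.read_state(); print(s)
E
```

```text
side 42.422313766529 [ 0.42076491 -0.75868764  0.94928676] [[0.98, -0.2, -0.01], [-0.14, -0.67, -0.73], [0.14, 0.72, -0.68]]
top 55.560832091913525 [0.37578954 0.08791688 1.01196734] [[0.0, -1.0, 0.0], [-0.98, -0.0, -0.2], [0.2, -0.0, -0.98]]
{'time': 0.1, 'q': array([-1.23691841e+00,  2.64684096e-01,  1.60524632e+00, -1.76625986e-05,
        1.27372527e+00, -3.69039488e-02]), 'joint_vel': array([ 0.00250615,  0.00047285, -0.00305654,  0.00101448, -0.00165022,
       -0.00074935]), 'joint_torque': array([ 1.04608675e-04, -5.16708541e+01, -3.68590486e+01, -8.70474679e-06,
        6.26117908e-03,  1.35437151e-05]), 'tool_pos': array([ 0.24447214, -0.62883484,  0.40347714]), 'tcp_rot': array([-3.08575470e+00, -5.78724586e-01,  5.05321330e-04]), 'wrist_force': array([0.72071925, 0.07688986, 0.17063164]), 'torque': array([-0.05380089,  0.00502445,  0.0084051 ]), 'grip_force': 0.0, 'width': 0.9990252947054343}
```

View pics/top0.png

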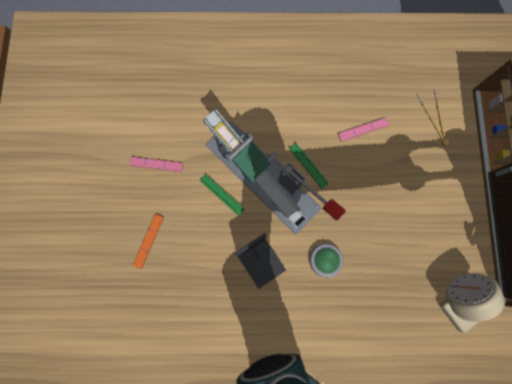

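View pics/side0.png

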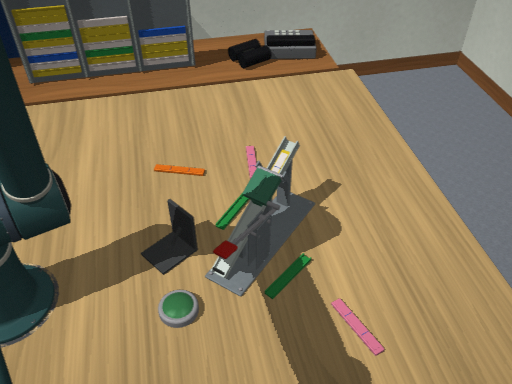

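The red pad is at top (334,209) and side (225,249). The holder is in the upper trough at top (225,130) and side (285,155). Look-alikes: pink strips at top (157,163) and (363,129), orange at (148,240), green spacers at (309,165) and (222,194), all lying on the counter. The holder isn't handled anyway. Next is a close crop to check the choice and fit the chute pose.

```bash
python3 - <<'E'
from h import *
t=cv2.imread("pics/top0.png")[95:245,190:360]; s=cv2.imread("pics/side0.png")[125:305,190:330]
a=cv2.resize(t,None,fx=2.4,fy=3*.8,interpolation=3); b=cv2.resize(s,None,fx=2.4,fy=2.4,interpolation=3)
h=max(a.shape[0],b.shape[0]); o=np.zeros((h,a.shape[1]+b.shape[1],3),np.uint8); o[:a.shape[0],:a.shape[1]]=a;o[:b.shape[0],a.shape[1]:]=b
cv2.imwrite("pics/crop.png",o)
# red pad blobs and triangulation
from scipy.optimize import least_squares
D={};P={}
for n in("side","top"):
    d=bot.read_camera(n);D[n]=d
    hsv=cv2.cvtColor(d["pixels"],cv2.COLOR_RGB2HSV)
    m=(((hsv[...,0]<6)|(hsv[...,0]>174))&(hsv[...,1]>170)&(hsv[...,2]>60)).astype(np.uint8)
    k,l,st,c=cv2.connectedComponentsWithStats(m)
    print(n,[(st[i].tolist(),c[i].round(1).tolist()) for i in range(1,k) if st[i,4]>40])
    i=1+np.argmax(st[1:,4]);P[n]=c[i]
r=least_squares(lambda p:np.r_[proj(D["side"],p)-P["side"],proj(D["top"],p)-P["top"]],[.45,-.1,.17]);print(r.x,r.fun)
print(ray_z(D["top"],*P["top"],.174),ray_z(D["side"],*P["side"],.174))
E
```

```text
side [([213, 241, 24, 18, 249], [225.0, 249.2])]
top [([324, 200, 20, 19, 207], [333.7, 209.2])]
[ 0.49814046 -0.09479382  0.17095285] [-0.10345813  0.02908689 -0.00467181 -0.12160452]
[ 0.49741256 -0.09413176  0.174     ] [ 0.49805806 -0.09736041  0.174     ]
```

View pics/crop.png

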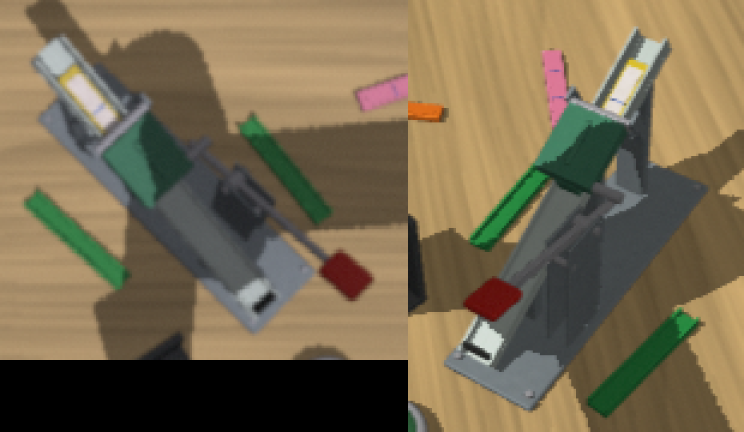

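```bash
python3 - <<'E'
from h import *
d=bot.read_camera("top")
A=ray_z(d,297.5,232.5,.008);B=ray_z(d,206.7,144,.008);C=ray_z(d,320,206.7,.008)
H=ray_z(d,215.8,113.8,.205)
pad=np.array([.498,-.0945,.174])
print(A,B,C,np.linalg.norm(A-C))
v=B-A;print("yaw edges",np.arctan2(v[1],v[0]),np.linalg.norm(v)); w=A-C; print(np.arctan2(-w[0],w[1]))
# high end minus pad in chute: (367,52)
v=H-pad;print("yaw high", np.arctan2(v[1],v[0])-np.arctan2(52,367),np.hypot(*v[:2]))
for yaw in(.6,.65,.7):
    c,s=np.cos(yaw),np.sin(yaw);Rz=np.array([[c,-s,0],[s,c,0],[0,0,1]])
    o=pad-Rz@np.array([-.042,-.052,.174])
    print(yaw,o,[proj(d,o+Rz@np.array(p)).round(1).tolist() for p in((.325,0,.205),(.104,-.052,.136),(.217,0,.17),(0,.031,.005))])
E
```

```text
[ 0.45662355 -0.02839012  0.008     ] [0.70951398 0.22851941 0.008     ] [ 0.52842255 -0.09235359  0.008     ] 0.09615831710246274
yaw edges 0.793281688857122 0.3604942102354682
0.8430491383462108
yaw high 0.7563077949854111 0.3535144027978962
0.6 [ 0.50330269 -0.02786756  0.        ] [[227.3, 93.0], [295.6, 163.0], [252.8, 133.7], [287.7, 222.0]]
0.65 [ 0.49996583 -0.02768581  0.        ] [[221.6, 98.0], [293.3, 164.7], [249.0, 137.5], [288.0, 223.6]]
0.7 [ 0.49662405 -0.02767106  0.        ] [[216.1, 103.2], [291.0, 166.4], [245.5, 141.4], [288.4, 225.3]]
```

Call:
{"api": "drive_tool", "payload": {
  "increments": [
    {"delta_pos":[0,0,0],"turn":-0.1,"jaw":-1},
    {"delta_pos":[0,0,0],"turn":-0.1,"jaw":-1},
    {"delta_pos":[0,0,0],"turn":-0.1,"jaw":-1},
    {"delta_pos":[0,0,0],"turn":-0.1,"jaw":-1},
    {"delta_pos":[0,0,0],"turn":0,"jaw":-1}
  ],
  "grip_force": 20
}}

```text
time: 0.67
tool_pos: [0.2446, -0.6291, 0.4045]
tcp_rot: [-2.909, -1.184, -0.0]
wrist_force: [1.1, 0.2, 0.3]
width: 0.298
grip_force: 0.0
```

```bash
cat > go.py <<'E'
from h import *
import sys
s=bot.read_state(); Rt=R.from_rotvec(s["tcp_rot"]).as_matrix()
g=np.array([float(a) for a in sys.argv[1:4]])
print(s["time"],s["tool_pos"],s["wrist_force"],s["width"],"x axis",Rt[:,0].round(3),"z",Rt[:,2].round(3))
print("tool mm",(Rt.T@(g-s["tool_pos"])*1000).round(1), "tip z",(s["tool_pos"]+.173*Rt[:,2]))
E
python3 go.py .498 -.0945 .405
```

```text
0.6667 [ 0.24455892 -0.62905355  0.40446578] [1.05779895 0.19461698 0.33495619] 0.2979245357671835 x axis [0.716 0.698 0.   ] z [-0.  0. -1.]
tool mm [ 5.547e+02 -2.056e+02 -4.000e-01] tip z [ 0.24454365 -0.62898787  0.23146579]
```

Call:
{"api": "drive_tool", "payload": {
  "increments": [
    {"delta_pos":[10,-3.7,0],"turn":0,"jaw":-1},
    {"delta_pos":[22,-8.1,0],"turn":0,"jaw":-1},
    {"delta_pos":[33,-12.2,0],"turn":0,"jaw":-1},
    {"delta_pos":[33,-12.2,0],"turn":0,"jaw":-1},
    {"delta_pos":[33,-12.2,0],"turn":0,"jaw":-1},
    {"delta_pos":[33,-12.2,0],"turn":0,"jaw":-1},
    {"delta_pos":[33,-12.2,0],"turn":0,"jaw":-1},
    {"delta_pos":[33,-12.2,0],"turn":0,"jaw":-1}
  ]
}}

```text
time: 1.33
tool_pos: [0.3507, -0.4056, 0.4047]
tcp_rot: [-2.913, -1.176, -0.001]
wrist_force: [1.0, 0.3, 0.5]
width: -0.002
grip_force: 0.0
```

Call:
{"api": "drive_tool", "payload": {
  "increments": [
    {"delta_pos":[33,-12.2,0],"turn":0,"jaw":-1},
    {"delta_pos":[33,-12.2,0],"turn":0,"jaw":-1},
    {"delta_pos":[33,-12.2,0],"turn":0,"jaw":-1},
    {"delta_pos":[33,-12.2,0],"turn":0,"jaw":-1},
    {"delta_pos":[33,-12.2,0],"turn":0,"jaw":-1},
    {"delta_pos":[33,-12.2,0],"turn":0,"jaw":-1},
    {"delta_pos":[33,-12.2,0],"turn":0,"jaw":-1},
    {"delta_pos":[28,-10.5,0],"turn":0,"jaw":-1}
  ]
}}

```text
time: 2.0
tool_pos: [0.4695, -0.156, 0.4049]
tcp_rot: [-2.912, -1.178, -0.001]
wrist_force: [0.7, 0.6, 0.6]
width: -0.002
grip_force: 0.0
```

```bash
python3 go.py .498 -.0945 .405
```

```text
2.0 [ 0.46948479 -0.15595665  0.40485477] [0.70159101 0.60615209 0.57962447] -0.001744323828008417 x axis [0.719 0.695 0.001] z [ 0.001  0.001 -1.   ]
tool mm [ 63.2 -24.4  -0.1] tip z [ 0.46959778 -0.15586818  0.23185483]
```

Call:
{"api": "drive_tool", "payload": {
  "increments": [
    {"delta_pos":[26,-10,0],"turn":0,"jaw":-1},
    {"delta_pos":[20,-8,0],"turn":0,"jaw":-1},
    {"delta_pos":[12,-4.5,0],"turn":0,"jaw":-1},
    {"delta_pos":[6,-2,0],"turn":0,"jaw":-1},
    {"delta_pos":[0,0,10],"turn":0,"jaw":-1},
    {"delta_pos":[0,0,15],"turn":0,"jaw":-1},
    {"delta_pos":[0,0,10],"turn":0,"jaw":-1},
    {"delta_pos":[0,0,0],"turn":0,"jaw":-1}
  ]
}}

```text
time: 2.67
tool_pos: [0.4965, -0.0968, 0.3663]
tcp_rot: [-2.909, -1.178, 0.008]
wrist_force: [-1.3, 0.3, 0.7]
width: -0.001
grip_force: 0.0
```

```bash
python3 go.py .498 -.0945 .349; python3 - <<'E'
from h import *
o=[]
for n,(r,c) in(("top",(130,250)),("side",(150,150))):
    snap(n,f"pics/{n}1.png"); o.append(cv2.resize(cv2.imread(f"pics/{n}1.png")[r:r+140,c:c+140],(400,400),interpolation=3))
cv2.imwrite("pics/c1.png",np.hstack(o))
E
```

```text
2.6667 [ 0.49653668 -0.09677708  0.36625165] [-1.28495331  0.25034114  0.73334068] -0.0006911655234176586 x axis [ 0.718  0.696 -0.003] z [-0.006  0.001 -1.   ]
tool mm [ 2.7 -0.5 17.2] tip z [ 0.49555257 -0.09658795  0.19325455]
```

View pics/c1.png

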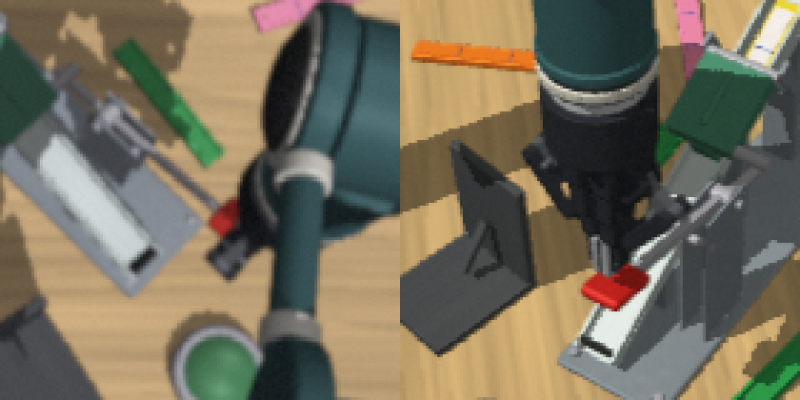

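The fingertips (side crop (601,262)) are just above the red pad (centre (615,285)), and nothing else is near. I'll check the offset numerically.

```bash
python3 - <<'E'
from h import *
d=bot.read_camera("side")
for p in((.4956,-.0966,.1933),(.4956,-.0966,.176),(.498,-.0945,.176),(.498,-.0945,.166)): print(p,((proj(d,p)-[150,150])*400/140+[400,0]).round())
yaw=.78;u=np.array([np.cos(yaw),np.sin(yaw),0]);w=np.array([-u[1],u[0],0]);c=np.array([.498,-.0945,.174])
for a in(-.023,.023):
  for b in(-.017,.017):
    print(((proj(d,c+u*a+w*b+[0,0,.002-a*.23])-[150,150])*400/140+[400,0]).round())
E
```

```text
(0.4956, -0.0966, 0.1933) [609. 265.]
(0.4956, -0.0966, 0.176) [611. 281.]
(0.498, -0.0945, 0.176) [613. 279.]
(0.498, -0.0945, 0.166) [614. 288.]
[614. 305.]
[575. 284.]
[651. 273.]
[613. 254.]
```

Call:
{"api": "drive_tool", "payload": {
  "increments": [
    {"delta_pos":[3,2,3],"turn":0,"jaw":-1},
    {"delta_pos":[0,0,5],"turn":0,"jaw":-1},
    {"delta_pos":[0,0,5],"turn":0,"jaw":-1},
    {"delta_pos":[0,0,5],"turn":0,"jaw":-1},
    {"delta_pos":[0,0,5],"turn":0,"jaw":-1},
    {"delta_pos":[0,0,5],"turn":0,"jaw":-1}
  ]
}}

```text
time: 3.32
tool_pos: [0.5017, -0.0962, 0.3419]
tcp_rot: [2.91, 1.181, -0.001]
wrist_force: [-1.1, -0.7, 4.5]
width: -0.002
grip_force: 2.4
```

```bash
python3 go.py .498 -.0945 .282
```

```text
3.3167 [ 0.50170727 -0.09615426  0.34185849] [-1.07721724 -0.65869071  4.53739018] -0.0018857309222383408 x axis [ 0.717  0.697 -0.001] z [-0.    -0.001 -1.   ]
tool mm [-1.5 -3.8 59.9] tip z [ 0.5016812  -0.09634417  0.1688586 ]
```

Call:
{"api": "drive_tool", "payload": {
  "increments": [
    {"delta_pos":[0,0,6],"turn":0,"jaw":-1},
    {"delta_pos":[0,0,6],"turn":0,"jaw":-1},
    {"delta_pos":[0,0,6],"turn":0,"jaw":-1},
    {"delta_pos":[0,0,6],"turn":0,"jaw":-1},
    {"delta_pos":[0,0,6],"turn":0,"jaw":-1},
    {"delta_pos":[0,0,6],"turn":0,"jaw":-1},
    {"delta_pos":[0,0,6],"turn":0,"jaw":-1},
    {"delta_pos":[0,0,6],"turn":0,"jaw":-1}
  ]
}}

```text
time: 3.98
tool_pos: [0.5021, -0.0957, 0.2932]
tcp_rot: [-2.911, -1.18, -0.002]
wrist_force: [1.1, -0.1, 3.4]
width: 0.0
grip_force: 1.8
```

Call:
{"api": "drive_tool", "payload": {
  "increments": [
    {"delta_pos":[0,0,3],"turn":0,"jaw":-1},
    {"delta_pos":[0,0,3],"turn":0,"jaw":-1},
    {"delta_pos":[0,0,0],"turn":0,"jaw":-1}
  ]
}}

```text
time: 4.23
tool_pos: [0.502, -0.0955, 0.2873]
tcp_rot: [-2.911, -1.181, -0.001]
wrist_force: [1.9, -0.2, 2.7]
width: -0.003
grip_force: 1.7
```

Call:
{"api": "drive_tool", "payload": {
  "increments": [
    {"delta_pos":[0,0,2],"turn":0,"jaw":-1},
    {"delta_pos":[0,0,2],"turn":0,"jaw":-1},
    {"delta_pos":[0,0,1],"turn":0,"jaw":-1},
    {"delta_pos":[0,0,0],"turn":0,"jaw":-1}
  ]
}}

```text
time: 4.57
tool_pos: [0.5022, -0.0956, 0.2841]
tcp_rot: [-2.911, -1.181, -0.002]
wrist_force: [-1.9, 2.9, 11.7]
width: -0.0
grip_force: 5.5
```

Firm stop reached (11.7 N). Hold it and look.

Call:
{"api": "drive_tool", "payload": {
  "increments": [
    {"delta_pos":[0,0,0],"turn":0,"jaw":-1},
    {"delta_pos":[0,0,0],"turn":0,"jaw":-1},
    {"delta_pos":[0,0,0],"turn":0,"jaw":-1},
    {"delta_pos":[0,0,0],"turn":0,"jaw":-1},
    {"delta_pos":[0,0,0],"turn":0,"jaw":-1},
    {"delta_pos":[0,0,0],"turn":0,"jaw":-1},
    {"delta_pos":[0,0,0],"turn":0,"jaw":-1},
    {"delta_pos":[0,0,0],"turn":0,"jaw":-1}
  ]
}}

```text
time: 5.23
tool_pos: [0.5021, -0.0956, 0.2842]
tcp_rot: [2.911, 1.181, 0.002]
wrist_force: [-2.2, 3.4, 11.5]
width: -0.001
grip_force: 5.2
```

```bash
python3 - <<'E'
from h import *
o=[]
for n,(r,c) in(("top",(100,190)),("side",(130,180))):
    snap(n,f"pics/{n}2.png"); o.append(cv2.resize(cv2.imread(f"pics/{n}2.png")[r:r+160,c:c+150],(375,400),interpolation=3))
cv2.imwrite("pics/c2.png",np.hstack(o)); print(bot.read_state()["wrist_force"])
E
```

```text
[-1.17532371  2.24686117 11.68679022]
```

View pics/c2.png

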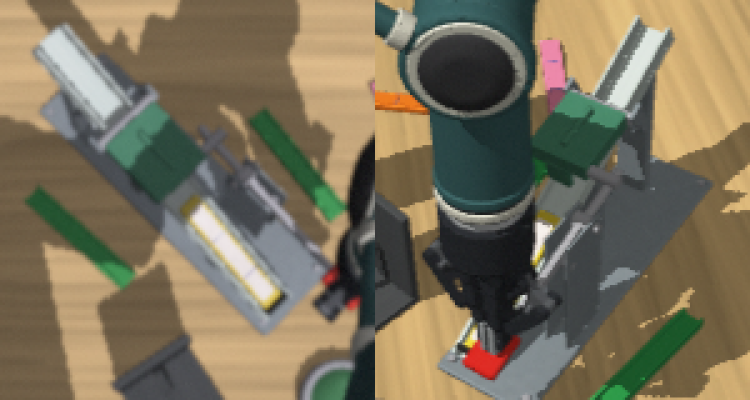

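The holder lies at the bottom end stop (top crop (235,255)), the flap is raised and the upper trough is empty. Now I'll ease the lever up.

Call:
{"api": "drive_tool", "payload": {
  "increments": [
    {"delta_pos":[0,0,-2],"turn":0,"jaw":-1},
    {"delta_pos":[0,0,-2],"turn":0,"jaw":-1},
    {"delta_pos":[0,0,-2],"turn":0,"jaw":-1},
    {"delta_pos":[0,0,-2],"turn":0,"jaw":-1},
    {"delta_pos":[0,0,-2],"turn":0,"jaw":-1},
    {"delta_pos":[0,0,-2],"turn":0,"jaw":-1},
    {"delta_pos":[0,0,-2],"turn":0,"jaw":-1},
    {"delta_pos":[0,0,-2],"turn":0,"jaw":-1}
  ]
}}

```text
time: 6.0
tool_pos: [0.5013, -0.0962, 0.2986]
tcp_rot: [2.911, 1.181, -0.002]
wrist_force: [-1.3, -2.6, 2.7]
width: -0.002
grip_force: 1.7
```

Call:
{"api": "drive_tool", "payload": {
  "increments": [
    {"delta_pos":[0,0,-2],"turn":0,"jaw":-1},
    {"delta_pos":[0,0,-2],"turn":0,"jaw":-1},
    {"delta_pos":[0,0,-2],"turn":0,"jaw":-1},
    {"delta_pos":[0,0,-2],"turn":0,"jaw":-1},
    {"delta_pos":[0,0,-2],"turn":0,"jaw":-1},
    {"delta_pos":[0,0,-2],"turn":0,"jaw":-1},
    {"delta_pos":[0,0,-2],"turn":0,"jaw":-1},
    {"delta_pos":[0,0,-2],"turn":0,"jaw":-1}
  ]
}}

```text
time: 6.67
tool_pos: [0.5017, -0.0957, 0.3148]
tcp_rot: [-2.911, -1.181, 0.0]
wrist_force: [-1.6, -1.6, 2.2]
width: 0.005
grip_force: 1.5
```

Call:
{"api": "drive_tool", "payload": {
  "increments": [
    {"delta_pos":[0,0,-2],"turn":0,"jaw":-1},
    {"delta_pos":[0,0,-2],"turn":0,"jaw":-1},
    {"delta_pos":[0,0,-2],"turn":0,"jaw":-1},
    {"delta_pos":[0,0,-2],"turn":0,"jaw":-1},
    {"delta_pos":[0,0,-2],"turn":0,"jaw":-1},
    {"delta_pos":[0,0,-2],"turn":0,"jaw":-1},
    {"delta_pos":[0,0,-2],"turn":0,"jaw":-1},
    {"delta_pos":[0,0,-2],"turn":0,"jaw":-1}
  ]
}}

```text
time: 7.33
tool_pos: [0.502, -0.0957, 0.3311]
tcp_rot: [2.911, 1.181, 0.002]
wrist_force: [1.1, 2.3, 2.7]
width: 0.003
grip_force: 1.1
```

Call:
{"api": "drive_tool", "payload": {
  "increments": [
    {"delta_pos":[0,0,-1.3],"turn":0,"jaw":-1},
    {"delta_pos":[0,0,-1.3],"turn":0,"jaw":-1},
    {"delta_pos":[0,0,-1.3],"turn":0,"jaw":-1},
    {"delta_pos":[0,0,-1.3],"turn":0,"jaw":-1},
    {"delta_pos":[0,0,-1.3],"turn":0,"jaw":-1},
    {"delta_pos":[0,0,-1.3],"turn":0,"jaw":-1},
    {"delta_pos":[0,0,-1.3],"turn":0,"jaw":-1},
    {"delta_pos":[0,0,-1.3],"turn":0,"jaw":-1}
  ]
}}

```text
time: 8.0
tool_pos: [0.5018, -0.0959, 0.3412]
tcp_rot: [2.911, 1.181, 0.0]
wrist_force: [2.0, 1.6, 2.0]
width: 0.002
grip_force: 1.0
```

Call:
{"api": "drive_tool", "payload": {
  "increments": [
    {"delta_pos":[0,0,-1],"turn":0,"jaw":-1},
    {"delta_pos":[0,0,-1],"turn":0,"jaw":-1},
    {"delta_pos":[0,0,-1],"turn":0,"jaw":-1},
    {"delta_pos":[0,0,-1],"turn":0,"jaw":-1},
    {"delta_pos":[0,0,-1],"turn":0,"jaw":-1},
    {"delta_pos":[0,0,-1],"turn":0,"jaw":-1},
    {"delta_pos":[0,0,-1],"turn":0,"jaw":-1},
    {"delta_pos":[0,0,-1],"turn":0,"jaw":-1}
  ]
}}

```text
time: 8.67
tool_pos: [0.5017, -0.0958, 0.3491]
tcp_rot: [-2.911, -1.181, 0.0]
wrist_force: [1.4, 0.7, 1.2]
width: -0.002
grip_force: 1.0
```

Call:
{"api": "drive_tool", "payload": {
  "increments": [
    {"delta_pos":[0,0,-1],"turn":0,"jaw":-1},
    {"delta_pos":[0,0,-1],"turn":0,"jaw":-1},
    {"delta_pos":[0,0,-1],"turn":0,"jaw":-1},
    {"delta_pos":[0,0,-1],"turn":0,"jaw":-1},
    {"delta_pos":[0,0,-1],"turn":0,"jaw":-1},
    {"delta_pos":[0,0,-1],"turn":0,"jaw":-1},
    {"delta_pos":[0,0,-1],"turn":0,"jaw":-1},
    {"delta_pos":[0,0,-1],"turn":0,"jaw":-1}
  ]
}}

```text
time: 9.33
tool_pos: [0.5016, -0.0959, 0.357]
tcp_rot: [-2.911, -1.181, 0.001]
wrist_force: [0.6, 0.1, -0.3]
width: 0.004
grip_force: 0.0
```

Contact has ended at the rest height. Now I'll retreat and check.

Call:
{"api": "drive_tool", "payload": {
  "increments": [
    {"delta_pos":[0,0,-5],"turn":0,"jaw":-1},
    {"delta_pos":[0,0,-12],"turn":0,"jaw":-1},
    {"delta_pos":[0,0,-20],"turn":0,"jaw":-1},
    {"delta_pos":[0,0,-20],"turn":0,"jaw":-1},
    {"delta_pos":[0,0,-10],"turn":0,"jaw":-1},
    {"delta_pos":[0,0,0],"turn":0,"jaw":-1},
    {"delta_pos":[0,0,0],"turn":0,"jaw":-1}
  ]
}}

```text
time: 9.92
tool_pos: [0.5019, -0.0959, 0.425]
tcp_rot: [2.91, 1.181, 0.003]
wrist_force: [-0.9, 0.7, -0.6]
width: -0.002
grip_force: 0.0
```

```bash
python3 - <<'E'
from h import *
o=[]
for n,(r,c) in(("top",(100,190)),("side",(130,180))):
    snap(n,f"pics/{n}3.png"); o.append(cv2.resize(cv2.imread(f"pics/{n}3.png")[r:r+160,c:c+150],(375,400),interpolation=3))
cv2.imwrite("pics/c3.png",np.hstack(o))
E
```

```text
(no output)
```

View pics/c3.png

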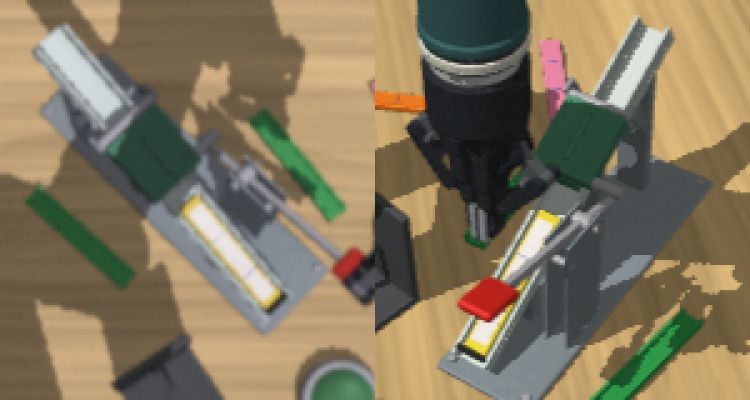

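The holder is at the end stop (side crop (505,290)), the flap is shut (585,140), the pad is back up (488,298), and the gripper is clear.

```bash
python3 -c "
from workcell import bot
print(bot.finish_job())"
```

```text
the job is handed in; nothing more can be done
None
```

The job is handed in: the yellow holder lies against the bottom end stop, the lever was eased up slowly so the flap closed behind it, and the gripper finished clear of everything at about 10 s.

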